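# Clear the lever cradle, then hold the cast lever level above it

### The arm

A 6-joint arm with a two-finger parallel gripper is mounted at the origin on the work surface; the furniture and walls round the work are solid. World frame = base frame: x ahead of the robot, y to its left, z up, the work surface at z = 0. Lengths are in mm, angles in degrees, forces in N, time in s.
With the tool pointing down it reaches from about 350 to 850 mm from the base axis. Payload 8.1 kg.
Tool frame: the origin (TCP) lies midway between the tips of the shut fingers; the grasp point (between the pads) lies 19 mm behind it; z points along the fingers, x is the direction in which the jaws open and shut, and the axes are right-handed (so a half turn about z gives the same grasp; the last joint's range is limited). The gripper opens to 85 mm and grips with 20 to 120 N. Pads are 22 mm wide; open, the fingers measure 114 mm over their backs; the gripper's body (76 mm by 85 mm) begins 54 mm behind the grasp point. The pads swing forward as they close: fully open they stand 13 mm farther back than shut.
Start: joints at [-74.737, 7.471, 85.268, -0, 87.261, -4.893], TCP at [206.773, -563.25, 231.292] pointing down, gripper open.
Joint ranges: [-169.43, 169.43], [-51.17, 129.36], [1.28, 143.12], [-76.62, 256.62], [0, 156.53], [-152.29, 152.29]. Speed limits (degrees/s): [136.94, 136.94, 159.86, 180, 180, 180].

### API

Orientations are given as [roll, pitch, yaw] about the fixed x, y, z axes, in that order (R = Rz(yaw) Ry(pitch) Rx(roll)).
In Python, from bench import monitor, cams, r gives the robot as it stands.
- The arm moves only by the tool jog_arm, never from a script. Its arguments are lists of equal length, an entry for each row: "offset": the shift along the tool's x, y, z in mm, a list of three; "delta_rot": the turn, a rotation vector about the tool's x, y, z in degrees, a list of three; "jaw": the opening in per cent of the stroke, from 0 (shut) to 100 (fully open). In form: {"offset": [[x, y, z], ...], "delta_rot": [[rx, ry, rz], ...], "jaw": [jaw, ...]}. A call has 1 to 20 rows; each row shifts and turns the pose as measured when the row begins, along the tool's axes as they then stand; what a row does not reach is not made up. A row lasts 1/10 s, in which the tool goes at most 50 mm and 8.59 degrees, less where a joint would pass 70% of its speed; a pose out of reach is approached as far as the arm can. A call is refused whole if a number of a shift passes 50 or a number of a turn 8.59, either way. A call with a gripper value outside its range is refused whole. The fingers move at their own pace and stop on an object; "newtons" is the grip in N (left out, the last holds). Time passes only in rows, so rows that do not move let the fingers close. It gives the time, the measured TCP pose, the force and the opening at its end, in the units of the state.
- monitor.sense(): the state, without advancing time (a new reading comes with each control period).
- cams.snapshot(name): name is "scene" or "top"; returns (picture, depth): 420x560x3 uint8, red, green, blue; 420x560 float32, mm along the optical axis (not along the pixel's ray), 0 where there is no reading.
- cams.camera_model(name): a dict with "K" (3x3 intrinsics, pixels), "camera_from_world" (4x4, takes a point from world to camera coordinates). Camera axes: x right, y down, z forward; pixel columns grow to the right and rows downward; lengths in mm; the calibration is good to about 2 mm. A picture is of the moment at which its call begins. camera_model takes no time and is no camera call.
- r.hand_in(): hands the job in, once; it reports no verdict.
The state is a dict: "time": time; "joint_pos": joint angles; "qd": joint speeds; "joint_efforts": joint torques, N m; "tool_pos": TCP position; "tcp_rot": TCP orientation; "ft_force": force on the tool from outside, world axes, zero at the start; "wrist_torque": the same for the moment, N m; "finger_gap": finger opening in mm.
Only numpy, scipy, OpenCV 4.12 (cv2) and the standard library are available. Lean on these libraries where they do the work, as an engineer would, in place of code of your own. Each camera call takes 0.05 s, during which the arm holds its last target.

### The job

The cradle must be free before its heavy lever goes back: take the wood offcut and the eraser off its bed and put each in the tray that already holds its own kind (offcuts with the wooden strip, eraser with the red pencil). Then take the cast steel lever by the bar at its balance point, lift it level, and finish while holding it still and level about 5 cm above the cradle's forks, lined up with its round boss over the wide fork and its eye over the narrow one, so that the seats can be brushed out before it is lowered. Do not let the lever touch the cradle, do not put it down or let go at the end, and leave the small bottle and the wax tin where they stand.

Things in the scene. Friction and masses are not known exactly. Their poses are not given: they have to be found in the camera images.
- offcut: small sawn wood offcut, a block 30 x 45 x 30 mm (x, y, z), 25 g, lying on the cradle's bed (10 mm above the table). Origin: centre of its underside; z up; its 45 mm length is along its y axis
- eraser: eraser in a sleeve, 19 x 42 x 13 mm (x, y, z), 14 g, lying on the cradle's bed (10 mm above the table) beside the offcut; the two may be either way round. Origin: centre of its underside; its 42 mm length is along its y axis
- wood_tray: open dark wooden tray fixed to the table, 140 x 110 x 30 mm (x, y, z) outside, walls and floor 4 mm; a thin wooden strip (110 mm long along x, 24 wide, 14 high, fixed) lies in it along its +y wall, centred at y = +36 mm; the rest of the tray is free. Origin: centre of its underside. It may stand at the left or the right of the work
- stationery_tray: the same dark wooden tray, but with a red pencil (124 mm long along x, 8 mm thick, fixed) in it, centred at y = +36 mm; the rest is free. Origin: centre of its underside; the two trays may have changed places
- cradle: grey cast cradle fixed to the table: a bed 196 x 84 mm whose top is 10 mm above the table, with two upright forks reaching 40 mm above the table. Origin: under the bed, on the table (the bed runs from x = -101 to +95 mm); +x points along it from the narrow fork to the wide fork (wide fork farther from the robot). Cradle and lever may have changed places
- wide_fork (a point): mid-gap of the wide fork (50 mm between its cheeks; x = +75 mm on the cradle), at the height of the fork tops, 40 mm above the table; x along the cradle as above. Each fork is 22 mm long along the cradle
- narrow_fork (a point): mid-gap of the narrow fork (36 mm between its cheeks; x = -85 mm on the cradle), at the height of the fork tops
- lever: steel lever, about 0.65 kg, 197 mm long, lying flat on the table: bar 12 mm wide, 22 mm high, with a thick round boss (44 mm diameter, 32 mm high, small dark plug in its top, centre at x = +75 mm) at the end far from the robot and an eye (30 mm diameter, 22 mm high, centre at x = -85 mm) at the other. Origin: on its underside, on the bar's centre line; +x points along the bar to the boss; z up
- lever_balance (a point): the lever's balance point (centre of mass along the bar), 24 mm from the origin towards the boss, at half the height of the bar (11 mm above its underside); x along the bar to the boss
- lever_boss (a point): centre of the boss's underside
- lever_eye (a point): centre of the eye's underside
- tint_bottle: small bottle, 24 mm diameter, 49 mm tall, standing near the back edge of the table beside the right-hand tray; leave alone. Origin: centre of its underside
- wax_tin: round wax tin, 61 mm diameter, 26 mm high, on the table's front part; leave alone. Origin: centre of its underside
Mind the look-alikes: they are no part of the job. What is shaped like the offcut but green is not meant.

How it is judged:
By the outcome, as a careful person would: the job done as asked, in the order asked, and still so for the second after the job is handed in, while the arm keeps its last pose, push and grip.
It also fails if it takes over 61 s, if anything falls off the work surface, if the arm or the gripper's body presses on something with over 40 N, if the wrist force passes 120 N, or if a joint passes its speed limit or range.

## Working session

There is one attempt and no reset: what is moved stays moved. The work goes in short steps, Python scripts to look and compute and a tool call to move; the robot and the scene stay as the last step left them, time stands still between calls to the robot, and variables do not carry over. Pictures are saved under pics/ and viewed, and the job is handed in when it is done.

Besides the shell and the picture viewer there is one more tool, called after "Emit:" as a command line: name --argument value ..., lists and objects as JSON in quotes. jog_arm: Moves the arm, as the interface text tells. Its arguments: {"type":"object","properties":{"offset":{"type":"array","items":{"type":"array","items":{"type":"number"}}},"delta_rot":{"type":"array","items":{"type":"array","items":{"type":"number"}}},"jaw":{"type":"array","items":{"type":"number"}},"newtons":{"type":"number"}},"required":["offset","delta_rot","jaw"]}

```bash
mkdir -p pics; ls; cat > h.py <<'E'
import numpy as np, cv2
from bench import monitor, cams, r
E
python3 - <<'E'
from h import *
for n in ["scene","top"]:
    p,d=cams.snapshot(n); m=cams.camera_model(n)
    cv2.imwrite(f"pics/{n}0.png",p[:,:,::-1]); np.savez(f"{n}0.npz",p=p,d=d,K=m["K"],T=m["camera_from_world"])
    print(n,np.round(m["K"],1).tolist(),np.round(m["camera_from_world"],3).tolist())
print(monitor.sense())
E
```

```text
pics
scene [[511.3, 0.0, 279.0], [0.0, 511.3, 204.4], [0.0, 0.0, 1.0]] [[-0.461, -0.887, 0.022, 98.708], [-0.4, 0.185, -0.898, 250.645], [0.792, -0.422, -0.44, 782.436], [0.0, 0.0, 0.0, 1.0]]
top [[395.1, 0.0, 270.6], [0.0, 395.1, 207.1], [0.0, 0.0, 1.0]] [[0.003, -1.0, 0.019, -108.925], [-0.989, -0.006, -0.147, 429.177], [0.147, -0.018, -0.989, 866.853], [0.0, 0.0, 0.0, 1.0]]
{'time': 0.1, 'joint_pos': array([-7.47369850e+01,  7.51408813e+00,  8.53239195e+01, -6.38062914e-04,
        8.72612331e+01, -4.89209462e+00]), 'qd': array([ 0.02270246, -0.10729438, -0.16815081,  0.01046396, -0.02110392,
       -0.05125135]), 'joint_efforts': array([ 3.33490334e-04, -5.70950246e+01, -5.01942730e+01, -2.16277126e-04,
        8.11291306e-03,  3.08096401e-05]), 'tool_pos': array([ 206.63132483, -562.76081839,  230.30641944]), 'tcp_rot': array([-1.79992172e+02,  9.89335031e-02, -6.98448526e+01]), 'ft_force': array([0.13766285, 0.0016389 , 0.0020495 ]), 'wrist_torque': array([ 0.04273583, -0.00651291, -0.0328738 ]), 'finger_gap': 85.40360696862618}
```

View pics/scene0.png

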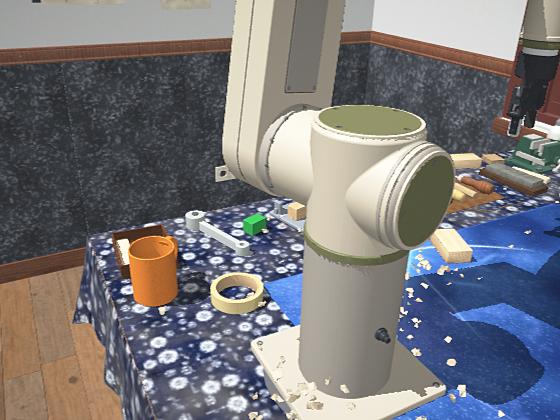

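View pics/top0.png

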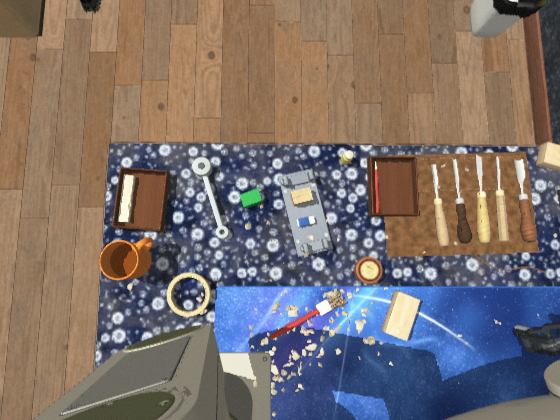

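The top view shows the wood tray with the pale strip at (143,199), the lever with its boss at (203,167) and eye at (222,232), and the green look-alike at (252,198). The cradle is at (306,212), with a wood block at (302,196) and a blue and white eraser at (306,221) on it. The pencil tray is at (394,186), the bottle at (346,157) and the tin at (369,270). I'll enlarge the cradle and the lever.

```bash
python3 - <<'E'
import numpy as np,cv2
z=np.load("top0.npz");p=z["p"][:,:,::-1]
c=p[140:265,180:340];cv2.imwrite("pics/c1.png",cv2.resize(c,None,fx=4.7,fy=4.7,interpolation=cv2.INTER_CUBIC))
c=np.hstack([p[150:250,100:180],p[140:240,340:420]]);cv2.imwrite("pics/c2.png",cv2.resize(c,None,fx=5,fy=5,interpolation=cv2.INTER_CUBIC))
E
```

```text
(no output)
```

View pics/c1.png

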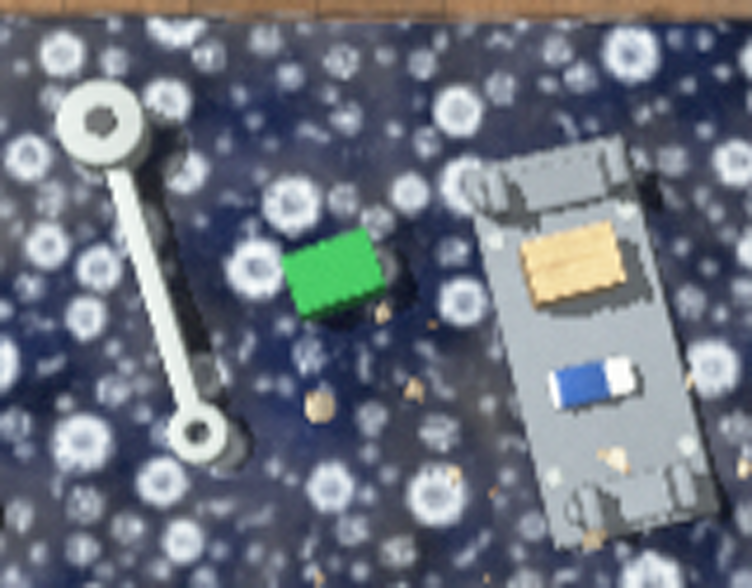

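View pics/c2.png

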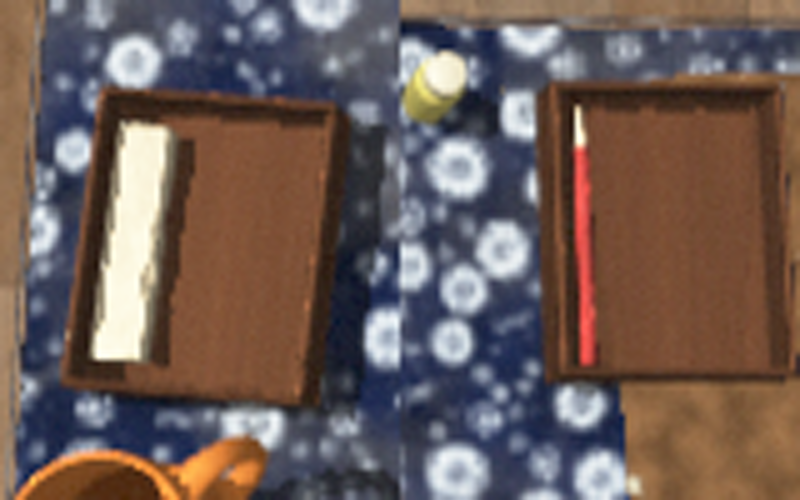

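The tan block at crop (573,263), which is px (302,196), is on the cradle bed, so that is the offcut. The green block at (251,198) is on the table and is the look-alike. The wide fork is at the top, farther from the robot. The eraser is at px (306,221). Next I'll measure them using depth and colour.

```bash
cat >> h.py <<'E'
def cloud(p,d,K,T):
    v,u=np.mgrid[0:d.shape[0],0:d.shape[1]]
    X=np.stack([(u-K[0,2])*d/K[0,0],(v-K[1,2])*d/K[1,1],d],-1)
    R=T[:3,:3];t=T[:3,3]
    return (X-t)@R
def ray(uv,z,K,T):
    R=T[:3,:3];t=T[:3,3];c=-R.T@t
    uv=np.atleast_2d(uv).astype(float)
    dirs=np.c_[(uv[:,0]-K[0,2])/K[0,0],(uv[:,1]-K[1,2])/K[1,1],np.ones(len(uv))]@R
    s=(z-c[2])/dirs[:,2]
    return c+dirs*s[:,None]
def blob(mask,z,K,T,name=""):
    n,l,s,cc=cv2.connectedComponentsWithStats(mask.astype(np.uint8))
    out=[]
    for i in range(1,n):
        if s[i,4]<12: continue
        vv,uu=np.where(l==i); w=ray(np.c_[uu,vv],z,K,T)[:,:2]
        (cx,cy),(a,b),ang=cv2.minAreaRect(w.astype(np.float32))
        cov=np.cov(w.T);e,V=np.linalg.eigh(cov);ax=V[:,1]
        print(name,"px",np.round(cc[i],1),"n",s[i,4],"cen",np.round(w.mean(0),1),"rect",np.round([cx,cy,a,b,ang],1),"pca ang",round(np.degrees(np.arctan2(ax[1],ax[0])),1))
E
python3 - <<'E'
from h import *
z=np.load("top0.npz");p,d,K,T=[z[k] for k in "pdKT"]
W=cloud(p,d,K,T);Z=W[...,2]
np.save("W.npy",W)
print("cam",-T[:3,:3].T@T[:3,3])
print("table z",np.median(Z[240:260,240:260]), "bed",Z[206:211,300:305].mean(), "offcut",Z[194:198,299:304].mean(),"eraser",Z[220:223,304:308].mean(),"boss",Z[163:165,198:201].mean(),"bar",Z[195:200,209:211].round(0))
hsv=cv2.cvtColor(p,cv2.COLOR_RGB2HSV)
def win(m,u0,u1,v0,v1):
    o=np.zeros(m.shape,bool);o[v0:v1,u0:u1]=m[v0:v1,u0:u1];return o
H,S,V=[hsv[...,i].astype(int) for i in range(3)]
blob(win((Z>35)&(S>60),285,325,182,210),40,K,T,"offcut")
blob(win((Z>17.5)&(Z<30),292,320,213,232),23,K,T,"eraser")
blob(win((Z>33)&(S<60),275,340,160,262),40,K,T,"forks")
blob(win((Z>5.),275,340,165,262),10,K,T,"cradle")
blob(win((Z>27),185,235,150,250),32,K,T,"boss")
blob(win((Z>14),185,240,150,250),22,K,T,"lever")
blob(win((Z>14)&(Z<27),185,240,188,222),22,K,T,"bar")
blob(win((Z>14)&(Z<27),185,240,224,245),22,K,T,"eye")
blob(win((Z>24),110,175,160,240),30,K,T,"wtray")
blob(win((Z>24),363,425,150,220),30,K,T,"stray")
blob(win((Z>20),335,362,145,170),49,K,T,"bottle")
blob(win((Z>20),350,390,250,290),26,K,T,"tin")
blob(win((Z>20),95,162,235,285),80,K,T,"mug"); print("mug z",Z[235:285,95:160].max())
blob(win((H>50)&(H<75)&(S>120),238,268,185,210),30,K,T,"green")
E
```

```text
cam [296.97382544 -90.61690417 922.54392118]
table z -0.3678694192401407 bed 9.473658710356753 offcut 39.92224812688513 eraser 22.08033921350929 boss 33.4014466807916 bar [[22. 22.]
 [22. 19.]
 [20. 25.]
 [23. 22.]
 [21. 22.]]
offcut px [301.5 195.7] n 263 cen [ 455.1 -177.1] rect [ 454.5 -177.    31.8   45.5   14.6] pca ang 104.3
eraser px [305.1 221.3] n 142 cen [ 398.7 -186.4] rect [ 398.8 -186.9   18.9   41.4   13.6] pca ang 102.4
forks px [310.5 174.6] n 42 cen [ 504.3 -198. ] rect [ 504.3 -197.8   21.5   10.1   13.1] pca ang -167.6
forks px [285.3 180.6] n 43 cen [ 489.9 -140.1] rect [ 489.9 -139.6   22.    10.6   13.6] pca ang -167.8
forks px [310.2 237.5] n 21 cen [ 360.3 -195.7] rect [ 3.592e+02 -1.952e+02  8.900e+00  1.330e+01  3.000e-01] pca ang 59.5
forks px [325.1 243.3] n 45 cen [ 347.6 -229. ] rect [ 347.4 -229.1   21.    10.4   13.2] pca ang -166.3
forks px [305.5 249.6] n 55 cen [ 333.2 -184.9] rect [ 333.5 -185.1   29.1   10.4    5.9] pca ang -172.2
cradle px [305.  212.9] n 2969 cen [ 420.3 -187.8] rect [ 420.7 -187.9  197.5   84.2   13.7] pca ang -166.3
boss px [2
[... 485 characters left out ...]
a ang 173.7
wtray px [147.8 238.4] n 20 cen [357.5 168.6] rect [3.583e+02 1.691e+02 4.500e+00 2.010e+01 3.000e-01] pca ang 91.8
stray px [393.9 185.5] n 451 cen [ 482.9 -392.7] rect [ 4.831e+02 -3.922e+02  1.394e+02  1.118e+02  3.000e-01] pca ang -177.7
bottle px [347.1 156.6] n 105 cen [ 545.  -281.4] rect [ 545.4 -281.2   23.    26.3   88.6] pca ang 147.1
tin px [368.4 270.1] n 587 cen [ 288.5 -327.7] rect [ 2.889e+02 -3.280e+02  5.780e+01  6.130e+01  1.000e-01] pca ang 95.9
mug px [125.2 259. ] n 1741 cen [310.6 199.1] rect [310.3 196.1  82.4 115.6   7.2] pca ang 107.8
mug z 922.5439211773174
green px [250.5 198. ] n 287 cen [450.8 -60.9] rect [450.9 -60.9  34.5  44.2  19. ] pca ang 109.3
```

```bash
cat >> h.py <<'E'
from scipy.spatial.transform import Rotation as Ro
def plan(tgt,yaw=None):
    s=monitor.sense(); R=Ro.from_euler('xyz',s['tcp_rot'],degrees=True)
    y=s['tcp_rot'][2] if yaw is None else yaw
    G=Ro.from_euler('xyz',[180,0,y],degrees=True)
    print("t",round(s['time'],2),"pos",s['tool_pos'].round(2),"rot",s['tcp_rot'].round(2),"F",s['ft_force'].round(1),"gap",round(s['finger_gap'],1),"J",s['joint_pos'].round(0))
    print("offset(tool)",R.inv().apply(np.array(tgt)-s['tool_pos']).round(2)," rot",(R.inv()*G).as_rotvec(degrees=True).round(2))
E
python3 - <<'E'
from h import *
W=np.load("W.npy");Z=W[...,2]
print("mug",np.percentile(Z[245:275,100:150],99), "chip",Z[234:241,306:315].round(0))
plan([455,-177,140],14)
E
```

```text
mug 102.30728615013913 chip [[ 7. 11. 12. 12.  9.  9.  8. 10. 10.]
 [ 9. 11.  7. 14. 11. 12. 10. 12. 12.]
 [11. 34. 37. 41. 39. 41. 41.  8. 11.]
 [ 9. 34. 38. 41. 39. 42. 38.  9.  8.]
 [ 8. 11.  8. 38. 40. 40. 40.  8. 10.]
 [11. 10. 11.  8. 38. 37. 37. 38. 10.]
 [ 9.  9. 11. 11.  7. 10. 37. 38. 12.]]
t 0.1 pos [ 206.63 -562.76  230.31] rot [-1.7999e+02  1.0000e-01 -6.9840e+01] F [0.1 0.  0. ] gap 85.4 J [-75.   8.  85.  -0.  87.  -5.]
offset(tool) [-276.4  -366.07   90.83]  rot [-8.000e-02  7.000e-02 -8.384e+01]
```

Emit:
jog_arm --offset '[[0,0,0],[0,0,0],[0,0,0],[0,0,0],[0,0,0],[0,0,0],[0,0,0],[0,0,0],[0,0,0],[0,0,0]]' --delta_rot '[[0,0,-8.4],[0,0,-8.4],[0,0,-8.4],[0,0,-8.4],[0,0,-8.4],[0,0,-8.4],[0,0,-8.4],[0,0,-8.4],[0,0,-8.4],[0,0,-8.4]]' --jaw '[52,52,52,52,52,52,52,52,52,52]' --newtons 30

```text
time: 1.1
tool_pos: [205.7, -559.3, 223.7]
tcp_rot: [-179.2, -0.0, 16.1]
ft_force: [0.1, 0.5, 0.5]
finger_gap: 44.4
```

```bash
python3 - <<'E'
from h import *
plan([455,-177,110],14)
E
```

```text
t 1.1 pos [ 205.69 -559.35  223.73] rot [-1.7925e+02 -1.0000e-02  1.6090e+01] F [0.1 0.5 0.5] gap 44.4 J [-75.   8.  86.  -0.  87. -91.]
offset(tool) [ 345.49 -296.75  117.69]  rot [-0.75  0.    2.09]
```

Emit:
jog_arm --offset '[[0,0,0],[34,-30,8],[34,-30,8],[34,-30,8],[34,-30,8],[34,-30,8],[34,-30,8],[34,-30,8],[34,-30,8],[34,-30,8],[34,-30,8],[0,0,0]]' --delta_rot '[[-0.7,0,2],[0,0,0],[0,0,0],[0,0,0],[0,0,0],[0,0,0],[0,0,0],[0,0,0],[0,0,0],[0,0,0],[0,0,0],[0,0,0]]' --jaw '[52,52,52,52,52,52,52,52,52,52,52,52]'

```text
time: 2.3
tool_pos: [481.2, -180.3, 136.8]
tcp_rot: [179.8, -0.2, 9.1]
ft_force: [-0.1, -0.6, -0.0]
finger_gap: 44.1
```

```bash
python3 - <<'E'
from h import *
plan([455,-177,60],14)
E
```

```text
t 2.3 pos [ 481.18 -180.33  136.77] rot [ 1.7978e+02 -1.5000e-01  9.1200e+00] F [-0.1 -0.6 -0. ] gap 44.1 J [-26.  -2. 105.  -0.  77. -35.]
offset(tool) [-25.52  -7.73  76.67]  rot [ 0.22 -0.14 -4.88]
```

Emit:
jog_arm --offset '[[0,0,0],[-13,-4,20],[-13,-4,20],[0,0,15],[0,0,0]]' --delta_rot '[[0,0,-4.9],[0,0,0],[0,0,0],[0,0,0],[0,0,0]]' --jaw '[52,52,52,52,52]'

```text
time: 2.8
tool_pos: [453.3, -177.8, 79.7]
tcp_rot: [179.6, -0.2, 12.7]
ft_force: [-2.2, 0.3, 0.2]
finger_gap: 44.8
```

```bash
python3 - <<'E'
from h import *
plan([455,-177,13],14)
p,d=cams.snapshot("top");cv2.imwrite("pics/a1.png",cv2.resize(p[150:260,250:370,::-1],None,fx=5,fy=5))
plan([455,-177,13],14)
E
```

```text
t 2.8 pos [ 453.29 -177.84   79.72] rot [179.65  -0.19  12.69] F [-2.2  0.3  0.2] gap 44.8 J [-27.  -3. 112.  -0.  70. -40.]
offset(tool) [ 1.63 -0.85 66.72]  rot [ 0.36 -0.19 -1.31]
t 2.85 pos [ 453.88 -178.13   80.83] rot [179.6   -0.24  12.72] F [ 0.1 -0.4  0.7] gap 44.5 J [-27.  -3. 112.  -0.  70. -40.]
offset(tool) [ 1.06 -1.32 67.83]  rot [ 0.4  -0.23 -1.28]
```

View pics/a1.png

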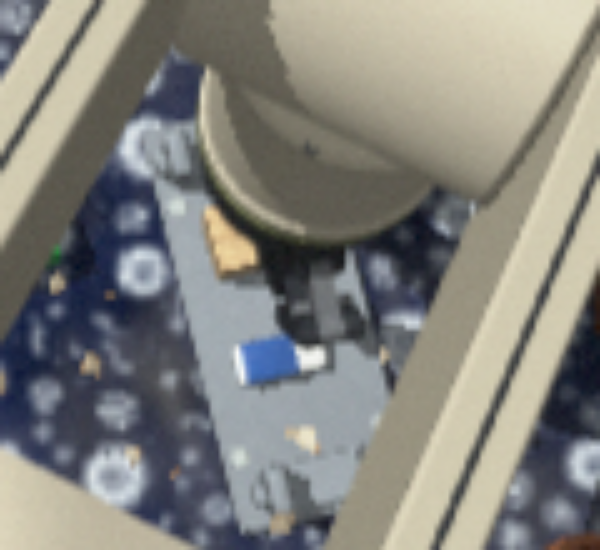

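The arm hides most of the top view. The offcut's visible edge at crop (230,245) and the near finger at (310,300) agree with the measured pose, so I'll go down.

Emit:
jog_arm --offset '[[1,-1,0],[0,0,14],[0,0,14],[0,0,14],[0,0,8],[0,0,0]]' --delta_rot '[[0.4,0,-1.3],[0,0,0],[0,0,0],[0,0,0],[0,0,0],[0,0,0]]' --jaw '[52,52,52,52,52,52]'

```text
time: 3.45
tool_pos: [457.3, -178.7, 29.8]
tcp_rot: [179.8, -0.5, 13.7]
ft_force: [0.1, 0.2, -0.2]
finger_gap: 44.4
```

```bash
python3 - <<'E'
from h import *
plan([455,-177,13],14)
E
```

```text
t 3.45 pos [ 457.3  -178.66   29.77] rot [179.82  -0.47  13.75] F [ 0.1  0.2 -0.2] gap 44.4 J [-27.   2. 114.   0.  64. -41.]
offset(tool) [-1.98 -2.21 16.74]  rot [ 0.18 -0.47 -0.25]
```

Emit:
jog_arm --offset '[[-2,-2,4],[0,0,6],[0,0,5],[0,0,0]]' --delta_rot '[[0,-0.4,0],[0,0,0],[0,0,0],[0,0,0]]' --jaw '[52,52,52,52]'

```text
time: 3.85
tool_pos: [455.2, -177.2, 14.0]
tcp_rot: [179.8, -0.1, 13.7]
ft_force: [-0.3, 0.2, -1.0]
finger_gap: 44.1
```

Emit:
jog_arm --offset '[[0,0,-0.5],[0,0,-0.5],[0,0,-0.5],[0,0,-0.5],[0,0,-0.5]]' --delta_rot '[[0,0,0],[0,0,0],[0,0,0],[0,0,0],[0,0,0]]' --jaw '[25,25,20,20,20]' --newtons 25

```text
time: 4.35
tool_pos: [456.0, -177.7, 17.7]
tcp_rot: [179.7, -0.1, 13.7]
ft_force: [-0.8, 0.2, -0.5]
finger_gap: 29.9
```

Emit:
jog_arm --offset '[[0,0,-5],[0,0,-15],[0,0,-25],[0,0,-25],[0,0,-25],[0,0,-15],[0,0,0]]' --delta_rot '[[0,0,0],[0,0,0],[0,0,0],[0,0,0],[0,0,0],[0,0,0],[0,0,0]]' --jaw '[20,20,20,20,20,20,20]'

```text
time: 5.05
tool_pos: [454.8, -176.8, 133.1]
tcp_rot: [179.8, -0.1, 13.7]
ft_force: [0.3, -0.4, -0.7]
finger_gap: 29.6
```

```bash
python3 - <<'E'
from h import *
plan([448,176,120],14)
E
```

```text
t 5.05 pos [ 454.79 -176.77  133.14] rot [ 1.7977e+02 -9.0000e-02  1.3730e+01] F [ 0.3 -0.4 -0.7] gap 29.6 J [-27.  -6. 110.  -0.  77. -41.]
offset(tool) [  77.12 -344.35   11.9 ]  rot [ 0.23 -0.09 -0.27]
```

Emit:
jog_arm --offset '[[4,-15,0],[8,-34,0],[8,-34,0],[8,-34,0],[8,-34,0],[8,-34,0],[8,-34,0],[8,-34,0],[8,-34,0],[6,-25,0],[3,-13,0],[0,0,0],[0,0,0]]' --delta_rot '[[0,0,0],[0,0,0],[0,0,0],[0,0,0],[0,0,0],[0,0,0],[0,0,0],[0,0,0],[0,0,0],[0,0,0],[0,0,0],[0,0,0],[0,0,0]]' --jaw '[20,20,20,20,20,20,20,20,20,20,20,20,20]'

```text
time: 6.35
tool_pos: [439.5, 177.4, 117.5]
tcp_rot: [-179.9, 1.0, 13.7]
ft_force: [-0.9, 0.1, -0.2]
finger_gap: 30.1
```

```bash
python3 - <<'E'
from h import *
plan([450,175,10],0)
E
```

```text
t 6.35 pos [439.54 177.43 117.51] rot [-179.92    0.98   13.72] F [-0.9  0.1 -0.2] gap 30.1 J [ 16.  -6. 111.   0.  76.   2.]
offset(tool) [ 11.43   4.99 107.32]  rot [ 0.04  0.99 13.72]
```

Emit:
jog_arm --offset '[[6,2,5],[6,2,15],[0,0,20],[0,0,20],[0,0,12],[0,0,5],[0,0,0]]' --delta_rot '[[0,0.9,6.8],[0,0,6.8],[0,0,0],[0,0,0],[0,0,0],[0,0,0],[0,0,0]]' --jaw '[20,20,20,20,20,20,20]'

```text
time: 7.05
tool_pos: [450.4, 170.6, 35.7]
tcp_rot: [179.9, 0.2, -0.8]
ft_force: [-0.4, 0.1, -0.2]
finger_gap: 29.9
```

```bash
python3 - <<'E'
from h import *
plan([450,175,12],0)
p,d=cams.snapshot("top");cv2.imwrite("pics/a2.png",cv2.resize(p[140:260,90:220,::-1],None,fx=5,fy=5))
E
```

```text
t 7.05 pos [450.43 170.64  35.68] rot [179.9    0.22  -0.75] F [-0.4  0.1 -0.2] gap 29.9 J [ 15.   0. 114.  -0.  66.  15.]
offset(tool) [-0.4  -4.4  23.68]  rot [ 0.1   0.22 -0.75]
```

View pics/a2.png

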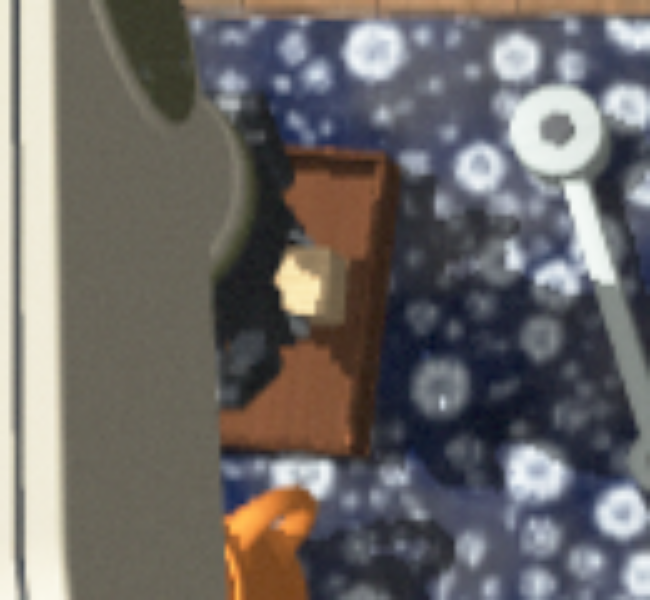

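The offcut is held at crop (310,285), over the free part of the wood tray, clear of the strip and the right-hand wall.

Emit:
jog_arm --offset '[[0,-4,5],[0,0,8],[0,0,5],[0,0,1],[0,0,0]]' --delta_rot '[[0,0,0],[0,0,0],[0,0,0],[0,0,0],[0,0,0]]' --jaw '[20,20,20,20,20]'

```text
time: 7.6
tool_pos: [452.8, 175.8, 18.1]
tcp_rot: [180.0, -0.1, -0.7]
ft_force: [0.2, -0.3, -0.8]
finger_gap: 29.4
```

Emit:
jog_arm --offset '[[0,0,3],[0,0,2],[0,0,1],[0,0,0]]' --delta_rot '[[0,0,0],[0,0,0],[0,0,0],[0,0,0]]' --jaw '[20,20,20,20]'

```text
time: 8.0
tool_pos: [453.2, 175.9, 12.0]
tcp_rot: [180.0, -0.1, -0.7]
ft_force: [-0.8, 0.7, 0.9]
finger_gap: 29.6
```

Emit:
jog_arm --offset '[[0,0,1],[0,0,0.5],[0,0,0]]' --delta_rot '[[0,0,0],[0,0,0],[0,0,0]]' --jaw '[20,20,20]'

```text
time: 8.3
tool_pos: [453.4, 175.9, 10.6]
tcp_rot: [180.0, -0.1, -0.7]
ft_force: [-0.2, -0.5, -0.2]
finger_gap: 29.6
```

Emit:
jog_arm --offset '[[0,0,0],[0,0,0],[0,0,0],[0,0,-5],[0,0,-25],[0,0,-35],[0,0,-35],[0,0,0]]' --delta_rot '[[0,0,0],[0,0,0],[0,0,0],[0,0,0],[0,0,0],[0,0,0],[0,0,0],[0,0,0]]' --jaw '[50,50,50,50,50,50,50,50]'

```text
time: 9.1
tool_pos: [451.9, 175.6, 114.3]
tcp_rot: [179.9, 0.0, -0.7]
ft_force: [1.2, -0.4, 0.1]
finger_gap: 43.0
```

```bash
python3 - <<'E'
from h import *
plan([398.7,-186.7,100],13)
E
```

```text
t 9.1 pos [451.93 175.58 114.28] rot [ 1.7995e+02  5.0000e-02 -7.2000e-01] F [ 1.2 -0.4  0.1] gap 43.0 J [ 15.  -5. 111.  -0.  75.  16.]
offset(tool) [-48.64 362.91  14.66]  rot [  0.05   0.05 -13.72]
```

Emit:
jog_arm --offset '[[-2,15,0],[-4,34,0],[-4,34,0],[-4,34,0],[-4,34,0],[-5,34,0],[-5,34,0],[-5,34,0],[-5,34,0],[-5,34,0],[-3,25,0],[-2,12,0],[0,0,0],[0,0,0],[0,0,0]]' --delta_rot '[[0,0,0],[0,0,0],[0,0,0],[0,0,0],[0,0,0],[0,0,0],[0,0,0],[0,0,0],[0,0,0],[0,0,0],[0,0,0],[0,0,0],[0,0,-6.8],[0,0,-6.8],[0,0,0]]' --jaw '[50,50,50,50,50,50,50,50,50,50,50,50,50,50,50]'

```text
time: 10.6
tool_pos: [382.4, -202.0, 102.3]
tcp_rot: [-179.6, 0.9, 13.2]
ft_force: [-0.9, 0.1, -0.5]
finger_gap: 42.9
```

```bash
python3 - <<'E'
from h import *
p,d=cams.snapshot("top");cv2.imwrite("pics/a3.png",p[130:290,90:440,::-1].repeat(2,0).repeat(2,1))
plan([398.7,-186.7,12],13)
E
```

```text
t 10.65 pos [ 382.3  -201.84  102.2 ] rot [-179.6     0.93   13.03] F [-0.7  0.1  0.3] gap 42.8 J [-34. -12. 118.  -0.  75. -47.]
offset(tool) [ 20.85 -10.42  89.95]  rot [-0.4   0.93  0.03]
```

View pics/a3.png

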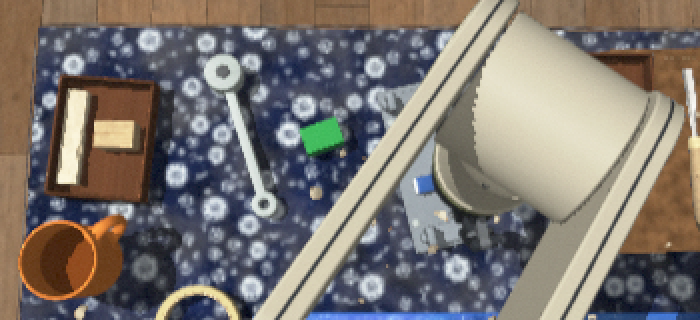

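The offcut lies in the wood tray at crop (117,135), and the lever and the green block haven't moved. Next is the eraser.

Emit:
jog_arm --offset '[[10,-5,0],[10,-5,10],[0,0,18],[0,0,18],[0,0,12],[0,0,0],[0,0,0]]' --delta_rot '[[-0.4,0.9,0],[0,0,0],[0,0,0],[0,0,0],[0,0,0],[0,0,0],[0,0,0]]' --jaw '[44,44,44,44,44,44,44]'

```text
time: 11.35
tool_pos: [402.0, -182.9, 39.1]
tcp_rot: [-180.0, -0.1, 12.5]
ft_force: [0.3, 1.0, -0.4]
finger_gap: 37.8
```

```bash
python3 - <<'E'
from h import *
plan([398.7,-186.7,12],13)
E
```

```text
t 11.35 pos [ 402.02 -182.94   39.07] rot [-1.7996e+02 -8.0000e-02  1.2480e+01] F [ 0.3  1.  -0.4] gap 37.8 J [-31.  -7. 121.   0.  66. -44.]
offset(tool) [-4.09  2.97 27.07]  rot [-0.04 -0.08 -0.52]
```

Emit:
jog_arm --offset '[[-4,3,5],[0,0,9],[0,0,5],[0,0,1],[0,0,0]]' --delta_rot '[[0,0,-0.5],[0,0,0],[0,0,0],[0,0,0],[0,0,0]]' --jaw '[44,44,44,44,44]'

```text
time: 11.85
tool_pos: [399.9, -187.9, 19.2]
tcp_rot: [179.9, -0.2, 13.0]
ft_force: [-0.0, -0.4, 0.1]
finger_gap: 37.4
```

Emit:
jog_arm --offset '[[-1,-1,4],[0,0,2.5],[0,0,0],[0,0,0]]' --delta_rot '[[0,0,0],[0,0,0],[0,0,0],[0,0,0]]' --jaw '[44,44,44,44]'

```text
time: 12.25
tool_pos: [399.0, -187.4, 12.6]
tcp_rot: [179.9, -0.2, 13.0]
ft_force: [0.4, -0.4, 0.2]
finger_gap: 37.7
```

Emit:
jog_arm --offset '[[0,0,0],[0,0,0],[0,0,0],[0,0,0],[0,0,0]]' --delta_rot '[[0,0,0],[0,0,0],[0,0,0],[0,0,0],[0,0,0]]' --jaw '[25,12,8,8,8]' --newtons 25

```text
time: 12.75
tool_pos: [399.4, -187.6, 13.1]
tcp_rot: [179.8, -0.3, 13.0]
ft_force: [0.7, -0.6, -0.5]
finger_gap: 18.2
```

Emit:
jog_arm --offset '[[0,0,-5],[0,0,-15],[0,0,-25],[0,0,-25],[0,0,-15],[0,0,0]]' --delta_rot '[[0,0,0],[0,0,0],[0,0,0],[0,0,0],[0,0,0],[0,0,0]]' --jaw '[8,8,8,8,8,8]'

```text
time: 13.35
tool_pos: [397.9, -186.8, 101.7]
tcp_rot: [179.9, -0.2, 13.0]
ft_force: [-0.0, 0.2, -0.1]
finger_gap: 18.2
```

```bash
python3 - <<'E'
from h import *
plan([482,-405,105],13)
E
```

```text
t 13.35 pos [ 397.94 -186.78  101.67] rot [179.93  -0.19  12.96] F [-0.   0.2 -0.1] gap 18.2 J [-32. -12. 118.   0.  74. -45.]
offset(tool) [ 32.98 231.51  -2.94]  rot [ 0.07 -0.19 -0.04]
```

Emit:
jog_arm --offset '[[2,15,-1],[5,33,-1],[5,33,-1],[5,33,-1],[5,33,-1],[5,33,0],[3,25,0],[2,12,0],[0,0,0],[0,0,0]]' --delta_rot '[[0,0,0],[0,0,0],[0,0,0],[0,0,0],[0,0,0],[0,0,0],[0,0,0],[0,0,0],[0,0,0],[0,0,0]]' --jaw '[8,8,8,8,8,8,8,8,8,8]'

```text
time: 14.35
tool_pos: [477.6, -396.0, 96.7]
tcp_rot: [-179.6, 0.1, 13.0]
ft_force: [0.1, 0.2, 0.2]
finger_gap: 17.9
```

```bash
python3 - <<'E'
from h import *
plan([482,-405,8],4)
E
```

```text
t 14.35 pos [ 477.6  -395.98   96.75] rot [-1.7964e+02  5.0000e-02  1.3030e+01] F [0.1 0.2 0.2] gap 17.9 J [-44.  16.  89.   0.  74. -58.]
offset(tool) [ 2.34 10.33 88.68]  rot [-0.35  0.08  9.03]
```

Emit:
jog_arm --offset '[[2,10,5],[0,0,15],[0,0,18],[0,0,15],[0,0,10],[0,0,0],[0,0,0]]' --delta_rot '[[-0.3,0,8],[0,0,0],[0,0,0],[0,0,0],[0,0,0],[0,0,0],[0,0,0]]' --jaw '[8,8,8,8,8,8,8]'

```text
time: 15.05
tool_pos: [479.2, -398.3, 26.4]
tcp_rot: [-179.6, 0.3, 5.7]
ft_force: [-0.7, -0.1, 0.1]
finger_gap: 18.1
```

```bash
python3 - <<'E'
from h import *
plan([482,-405,7.5],4)
p,d=cams.snapshot("top");cv2.imwrite("pics/a4.png",cv2.resize(p[140:260,320:450,::-1],None,fx=4,fy=4))
E
```

```text
t 15.05 pos [ 479.23 -398.32   26.44] rot [-179.63    0.29    5.71] F [-0.7 -0.1  0.1] gap 18.1 J [-44.  22.  91.   0.  68. -50.]
offset(tool) [ 2.18  7.05 18.89]  rot [-0.37  0.3   1.71]
```

View pics/a4.png

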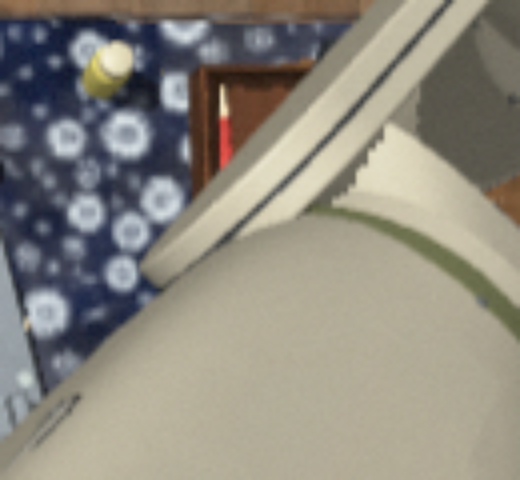

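The arm hides the tray floor, but the red pencil at (225,130) confirms this is the stationery tray. I'll lower by the measured pose.

Emit:
jog_arm --offset '[[2,7,5],[0,0,7],[0,0,3],[0,0,0],[0,0,0]]' --delta_rot '[[-0.3,0,1],[0,0,0],[0,0,0],[0,0,0],[0,0,0]]' --jaw '[8,8,8,8,8]'

```text
time: 15.6
tool_pos: [483.4, -407.3, 12.6]
tcp_rot: [179.9, 0.1, 4.6]
ft_force: [-0.2, -0.1, -0.3]
finger_gap: 17.9
```

Emit:
jog_arm --offset '[[0,0,3],[0,0,1.5],[0,0,0],[0,0,0]]' --delta_rot '[[0,0,0],[0,0,0],[0,0,0],[0,0,0]]' --jaw '[8,8,8,8]'

```text
time: 16.0
tool_pos: [483.6, -407.4, 8.1]
tcp_rot: [179.8, 0.1, 4.6]
ft_force: [-0.3, -0.2, -0.4]
finger_gap: 17.8
```

Now I'll release it and lift.

Emit:
jog_arm --offset '[[0,0,0.5],[0,0,0],[0,0,0],[0,0,0],[0,0,-5],[0,0,-25],[0,0,-35],[0,0,-35],[0,0,-5],[0,0,0]]' --delta_rot '[[0,0,0],[0,0,0],[0,0,0],[0,0,0],[0,0,0],[0,0,0],[0,0,0],[0,0,0],[0,0,0],[0,0,0]]' --jaw '[8,40,40,40,40,40,40,40,40,40]'

```text
time: 17.0
tool_pos: [483.1, -406.4, 116.8]
tcp_rot: [179.9, 0.2, 4.6]
ft_force: [0.6, 0.2, -0.1]
finger_gap: 33.9
```

```bash
python3 - <<'E'
from h import *
plan([475.9,37.9,115],-71.6)
E
```

```text
t 17.0 pos [ 483.13 -406.38  116.83] rot [179.93   0.19   4.64] F [ 0.6  0.2 -0.1] gap 33.9 J [-45.  17.  87.  -0.  76. -49.]
offset(tool) [  28.77 -443.41    1.15]  rot [ 0.19  0.11 76.24]
```

Emit:
jog_arm --offset '[[1,-15,0],[2,-36,0],[2,-36,0],[3,-36,0],[3,-36,0],[3,-36,0],[3,-36,0],[3,-36,0],[3,-36,0],[2,-36,0],[2,-36,0],[1,-36,0],[0,-25,0],[0,-7,0],[0,0,0],[0,0,0]]' --delta_rot '[[0,0,0],[0,0,0],[0,0,0],[0,0,0],[0,0,0],[0,0,0],[0,0,0],[0,0,0],[0,0,0],[0,0,0],[0,0,0],[0,0,0],[0,0,0],[0,0,0],[0,0,0],[0,0,0]]' --jaw '[40,40,40,40,40,40,40,40,40,40,40,40,40,40,40,40]'

```text
time: 18.6
tool_pos: [453.5, 68.5, 94.4]
tcp_rot: [-179.2, 2.0, 4.8]
ft_force: [-0.9, -0.8, 0.3]
finger_gap: 33.8
```

Emit:
jog_arm --offset '[[0,0,0],[0,0,0],[0,0,0],[0,0,0],[0,0,0],[0,0,0],[0,0,0],[0,0,0],[0,0,0],[0,0,0]]' --delta_rot '[[0,0,8.4],[0,0,8.4],[0,0,8.4],[0,0,8.4],[0,0,8.4],[0,0,8.4],[0,0,8.4],[0,0,8.4],[0,0,8.4],[0,0,0]]' --jaw '[40,40,40,40,40,40,40,40,40,40]'

```text
time: 19.6
tool_pos: [452.3, 55.2, 90.7]
tcp_rot: [177.8, 1.1, -73.0]
ft_force: [-0.2, 0.2, -0.4]
finger_gap: 34.2
```

```bash
python3 - <<'E'
from h import *
plan([475.9,37.9,60],-71.6)
p,d=cams.snapshot("top");m=cams.camera_model("top");K,T=m["K"],m["camera_from_world"]
np.savez("top5.npz",p=p,d=d,K=K,T=T)
cv2.imwrite("pics/a5.png",p[130:290,90:440,::-1].repeat(2,0).repeat(2,1))
p,d=cams.snapshot("scene");cv2.imwrite("pics/s5.png",cv2.resize(p[140:300,80:320,::-1],None,fx=3,fy=3))
E
```

```text
t 19.6 pos [452.28  55.21  90.73] rot [177.84   1.12 -73.01] F [-0.2  0.2 -0.4] gap 34.2 J [  0.  -6. 114.   0.  74.  73.]
offset(tool) [ 24.05 -18.66  29.58]  rot [ 2.15  1.14 -1.39]
```

View pics/a5.png

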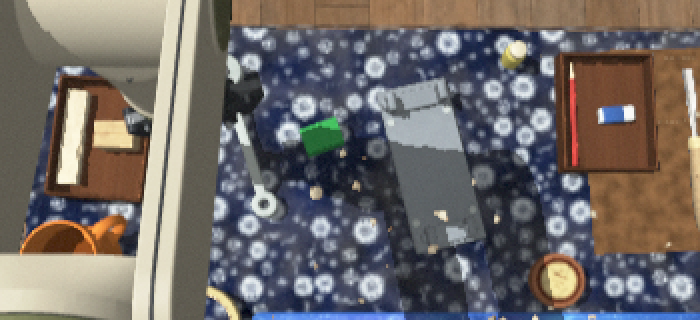

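View pics/s5.png

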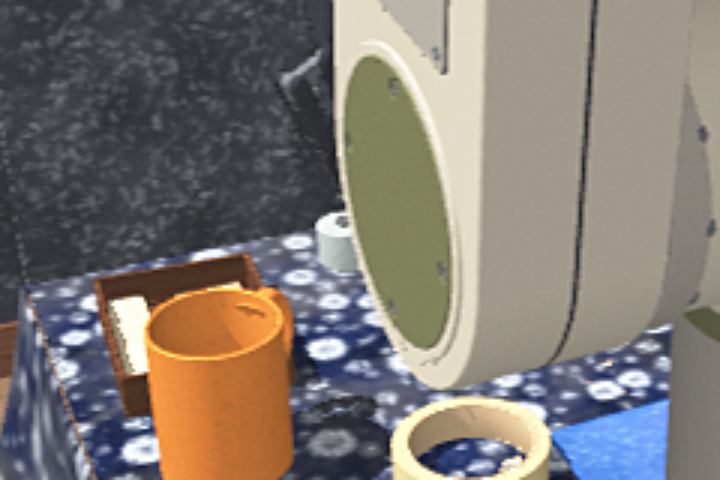

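The eraser is in the pencil tray at crop (615,114), the offcut is in the wood tray at (117,135), and the bed is clear. The bottle at (514,55) and the tin at (557,280) haven't moved. Next I'll line up over the lever's balance point.

Emit:
jog_arm --offset '[[8,-6,0],[8,-6,5],[8,-6,5],[0,0,5],[0,0,0],[0,0,0]]' --delta_rot '[[2.1,1.1,-1.4],[0,0,0],[0,0,0],[0,0,0],[0,0,0],[0,0,0]]' --jaw '[40,40,40,40,40,40]'

```text
time: 20.3
tool_pos: [478.1, 36.0, 73.2]
tcp_rot: [179.8, 0.1, -70.6]
ft_force: [0.3, -0.5, -0.3]
finger_gap: 34.5
```

```bash
python3 - <<'E'
from h import *
plan([475.9,37.9,40],-71.6)
E
```

```text
t 20.3 pos [478.09  36.02  73.17] rot [ 1.7982e+02  1.3000e-01 -7.0640e+01] F [ 0.3 -0.5 -0.3] gap 34.5 J [ -2.  -3. 113.   0.  70.  69.]
offset(tool) [-2.42  1.34 33.18]  rot [0.18 0.13 0.96]
```

Emit:
jog_arm --offset '[[-2,1,5],[0,0,12],[0,0,10],[0,0,0],[0,0,0]]' --delta_rot '[[0,0,1],[0,0,0],[0,0,0],[0,0,0],[0,0,0]]' --jaw '[40,40,40,40,40]'

```text
time: 20.8
tool_pos: [475.1, 38.5, 43.0]
tcp_rot: [179.7, 0.2, -71.7]
ft_force: [-0.2, 0.2, -0.5]
finger_gap: 34.1
```

```bash
python3 - <<'E'
from h import *
plan([475.9,37.9,5],-71.6)
p,d=cams.snapshot("top");cv2.imwrite("pics/a6.png",cv2.resize(p[150:250,180:300,::-1],None,fx=5,fy=5))
E
```

```text
t 20.8 pos [475.07  38.47  43.02] rot [179.71   0.18 -71.67] F [-0.2  0.2 -0.5] gap 34.1 J [ -2.  -1. 115.   0.  67.  70.]
offset(tool) [ 0.92 -0.79 38.01]  rot [ 0.29  0.18 -0.07]
```

View pics/a6.png

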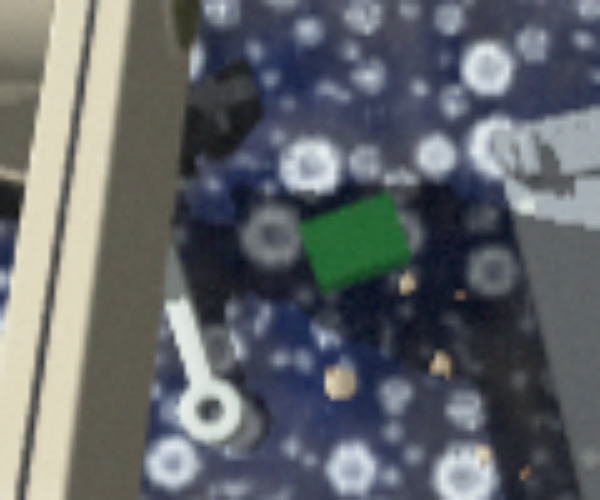

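The eye at crop (208,408) hasn't moved, but the arm covers the rest of the lever. I'll go down over the bar.

Emit:
jog_arm --offset '[[1,-1,5],[0,0,12],[0,0,10],[0,0,4],[0,0,0],[0,0,0]]' --delta_rot '[[0.3,0.2,0],[0,0,0],[0,0,0],[0,0,0],[0,0,0],[0,0,0]]' --jaw '[40,40,40,40,40,40]'

```text
time: 21.45
tool_pos: [476.4, 37.7, 9.3]
tcp_rot: [-180.0, -0.0, -71.7]
ft_force: [0.7, -0.1, -0.6]
finger_gap: 34.2
```

```bash
python3 - <<'E'
from h import *
plan([475.9,37.9,3],-71.6)
E
```

```text
t 21.45 pos [476.4   37.73   9.29] rot [-1.7996e+02 -4.0000e-02 -7.1670e+01] F [ 0.7 -0.1 -0.6] gap 34.2 J [ -2.   2. 116.  -0.  62.  70.]
offset(tool) [-0.32  0.43  6.29]  rot [-0.04 -0.04 -0.07]
```

Emit:
jog_arm --offset '[[0,0,3.5],[0,0,2],[0,0,0],[0,0,0]]' --delta_rot '[[0,0,0],[0,0,0],[0,0,0],[0,0,0]]' --jaw '[40,40,40,40]'

```text
time: 21.85
tool_pos: [477.1, 37.7, 4.1]
tcp_rot: [-179.9, -0.1, -71.7]
ft_force: [0.7, 0.3, -0.6]
finger_gap: 34.3
```

Emit:
jog_arm --offset '[[0,0,0],[0,0,0],[0,0,0],[0,0,0],[0,0,0],[0,0,0]]' --delta_rot '[[0,0,0],[0,0,0],[0,0,0],[0,0,0],[0,0,0],[0,0,0]]' --jaw '[25,18,10,3,3,3]' --newtons 100

```text
time: 22.45
tool_pos: [477.5, 37.6, 4.8]
tcp_rot: [-179.8, -0.1, -71.7]
ft_force: [-0.0, -1.2, 1.0]
finger_gap: 9.6
```

Emit:
jog_arm --offset '[[0,0,0],[0,0,-3],[0,0,-5],[0,0,-5],[0,0,-2],[0,0,-1]]' --delta_rot '[[0,0,0],[0,0,0],[0,0,0],[0,0,0],[0,0,0],[0,0,0]]' --jaw '[3,3,3,3,3,3]'

```text
time: 23.05
tool_pos: [474.3, 37.8, 19.3]
tcp_rot: [179.8, 0.0, -71.7]
ft_force: [-0.5, 0.5, -6.8]
finger_gap: 9.1
```

```bash
python3 - <<'E'
from h import *
s=monitor.sense();print(s['ft_force'].round(2),s['wrist_torque'].round(3),s['finger_gap'])
plan([475.9,37.9,30],-71.6)
p,d=cams.snapshot("top");m=cams.camera_model("top");K,T=m["K"],m["camera_from_world"]
Z=cloud(p,d,K,T)[...,2]
print("eye z",Z[226:237,216:228].round(0))
cv2.imwrite("pics/a7.png",cv2.resize(p[150:250,150:270,::-1],None,fx=5,fy=5))
p,d=cams.snapshot("scene");cv2.imwrite("pics/s7.png",cv2.resize(p[140:300,80:320,::-1],None,fx=3,fy=3))
E
```

```text
[-0.53  0.47 -6.84] [ 0.037  0.042 -0.023] 9.14772596530271
t 23.05 pos [474.26  37.82  19.27] rot [ 1.7983e+02  4.0000e-02 -7.1670e+01] F [-0.5  0.5 -6.8] gap 9.1 J [ -2.   1. 116.  -0.  64.  70.]
offset(tool) [  0.43  -1.55 -10.73]  rot [ 0.17  0.04 -0.07]
eye z [[36. 38. 35. 39. 36. 36. -4.  1.  3.  1. -2. -3.]
 [37. 40. 40. 38. 37. 39. 36. 37. -3.  0.  1.  1.]
 [ 1. 34. 37. 34. 34. 39. 34. 38. 33. 35. -0.  0.]
 [34. 36. 39. 34. 41. 37. 37. 37. 37. 39. -5. -4.]
 [39. 36. 35. 39. 35. 35. 35. 38. 39. 35. 37.  0.]
 [38. 36. 41. 32. 25. 19. 19. 38. 37. 36. 37. 31.]
 [40. 38. 38. 25. -0. -1. -0.  1. 39. 37. 37. 38.]
 [34. 34. 35.  2. -1. -2. -0.  0. 37. 36. 39. 35.]
 [38. 39. 36.  0.  2. -3.  2. 35. 35. 38. 37. 37.]
 [35. 39. 36. 36.  2.  0.  1. 36. 38. 33. 38. 28.]
 [35. 37. 36. 37. 36. 36. 36. 34. 33. 38. 36. 22.]]
```

View pics/a7.png

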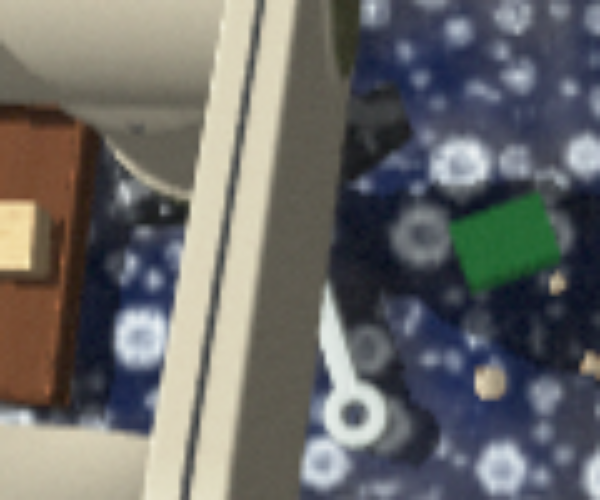

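View pics/s7.png

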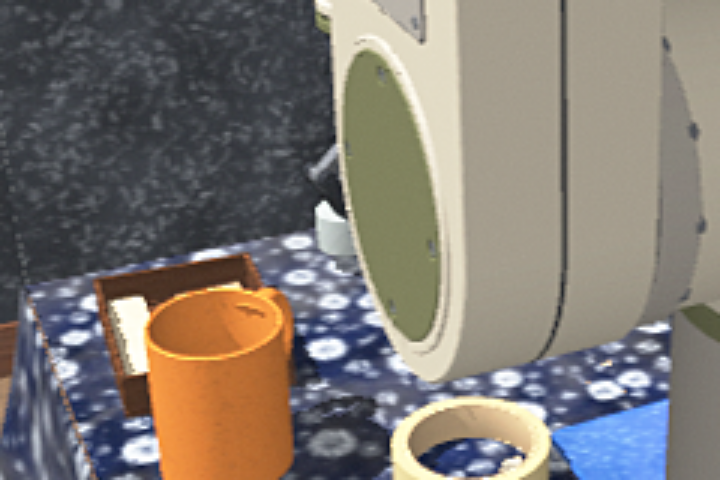

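The lever is held. Its eye top reads about 37 mm, so it rose about 14.5 mm, the same as the TCP, and it is level. The weight reads 6.8 N. I'll lift it higher.

Emit:
jog_arm --offset '[[0,0,-8],[0,0,-15],[0,0,-20],[0,0,-20],[0,0,-15],[0,0,-8],[0,0,0],[0,0,0]]' --delta_rot '[[0,0,0],[0,0,0],[0,0,0],[0,0,0],[0,0,0],[0,0,0],[0,0,0],[0,0,0]]' --jaw '[3,3,3,3,3,3,3,3]'

```text
time: 23.95
tool_pos: [473.4, 37.9, 109.4]
tcp_rot: [179.7, 0.1, -71.7]
ft_force: [-1.0, 0.5, -5.6]
finger_gap: 9.4
```

```bash
python3 - <<'E'
from h import *
plan([447.6,-181,115],-76.4)
E
```

```text
t 23.95 pos [473.37  37.87 109.44] rot [ 1.7973e+02  8.0000e-02 -7.1670e+01] F [-1.   0.5 -5.6] gap 9.4 J [ -2.  -6. 112.  -0.  74.  70.]
offset(tool) [199.65  93.32  -5.39]  rot [0.27 0.07 4.73]
```

Emit:
jog_arm --offset '[[4,2,-1],[8,4,-1],[13,6,-1],[14,7,-1],[14,7,-1],[14,7,-1],[14,7,-1],[14,7,-1],[14,7,-1],[14,7,-1],[14,7,-1],[14,7,-1],[14,6,-1],[14,6,-1],[10,4,-1],[6,3,-1],[3,1,-1],[0,0,0],[0,0,0]]' --delta_rot '[[0,0,0],[0,0,0],[0,0,0],[0,0,0],[0,0,0],[0,0,0],[0,0,0],[0,0,0],[0,0,0],[0,0,0],[0,0,0],[0,0,0],[0,0,0],[0,0,0],[0,0,0],[0,0,0],[0,0,0],[0,0,0],[0,0,0]]' --jaw '[3,3,3,3,3,3,3,3,3,3,3,3,3,3,3,3,3,3,3]'

```text
time: 25.85
tool_pos: [431.7, -195.3, 114.6]
tcp_rot: [178.5, 0.7, -71.8]
ft_force: [0.1, 0.3, -6.2]
finger_gap: 9.3
```

```bash
python3 - <<'E'
from h import *
plan([447.6,-181,95],-76.4)
E
```

```text
t 25.85 pos [ 431.68 -195.28  114.6 ] rot [178.54   0.74 -71.84] F [ 0.1  0.3 -6.2] gap 9.3 J [-30.  -6. 111.  -1.  76.  42.]
offset(tool) [ -8.35 -20.08  19.21]  rot [1.49 0.69 4.57]
```

Emit:
jog_arm --offset '[[-1,-3,0],[-3,-6,1],[-3,-6,2],[-1,-4,4],[0,-1,3],[0,0,2],[0,0,0],[0,0,0]]' --delta_rot '[[0.5,0.3,1],[0.5,0.2,2],[0.5,0.2,1.6],[0,0,0],[0,0,0],[0,0,0],[0,0,0],[0,0,0]]' --jaw '[3,3,3,3,3,3,3,3]'

```text
time: 26.65
tool_pos: [450.0, -178.6, 101.2]
tcp_rot: [-179.9, 0.0, -76.5]
ft_force: [-0.2, 0.0, -6.2]
finger_gap: 9.1
```

```bash
python3 - <<'E'
from h import *
plan([447.6,-181,95],-76.4)
for n in ["top","scene"]:
    p,d=cams.snapshot(n);m=cams.camera_model(n);np.savez(n+"8.npz",p=p,d=d,K=m["K"],T=m["camera_from_world"])
    c=p[150:280,230:390] if n=="top" else p[100:300,200:460]
    cv2.imwrite(f"pics/{n}8.png",cv2.resize(c[:,:,::-1],None,fx=4 if n=="top" else 3,fy=4 if n=="top" else 3))
E
```

```text
t 26.65 pos [ 449.96 -178.63  101.2 ] rot [-179.88    0.    -76.47] F [-0.2  0.  -6.2] gap 9.1 J [-28.  -5. 112.   0.  73.  49.]
offset(tool) [1.75 2.86 6.2 ]  rot [-0.12  0.   -0.07]
```

View pics/top8.png

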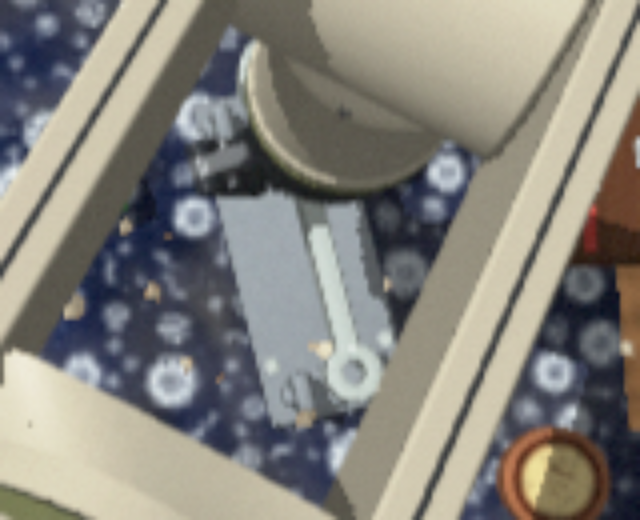

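View pics/scene8.png

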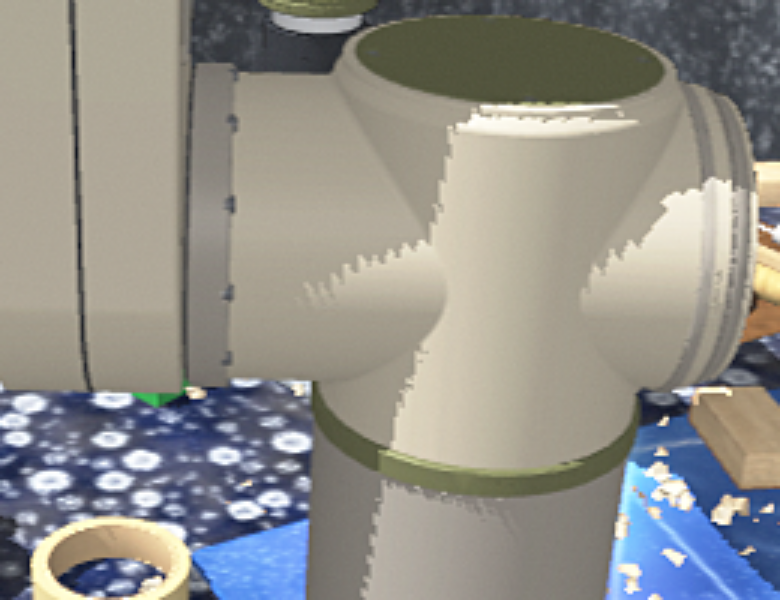

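The lever hangs over the cradle. The eye is at crop (353,373) and the bar is visible, but the boss is hidden by the wrist. Next I'll measure the eye and bar.

```bash
cat > m.py <<'E'
from h import *
import sys
z=np.load(sys.argv[1]);p,d,K,T=[z[k] for k in "pdKT"]
W=cloud(p,d,K,T);Z=W[...,2]
m=np.zeros(Z.shape,bool);m[195:260,295:335]=((Z>95)&(Z<135))[195:260,295:335]&(p.min(2)>110)[195:260,295:335]
n,l,s,c=cv2.connectedComponentsWithStats(m.astype(np.uint8));m=l==1+np.argmax(s[1:,4])
v,u=np.where(m);zt=np.median(Z[m]);print("n",m.sum(),"v",v.min(),v.max(),"ztop",zt)
w=ray(np.c_[u,v],zt,K,T)[:,:2]
ax=np.array([np.cos(np.radians(13.7)),np.sin(np.radians(13.7))]);pr=np.array([-ax[1],ax[0]])
C=np.array([497.1,-168.9])-75*ax
a=(w-C)@ax;b=(w-C)@pr
# enclosing circle of eye part
e=a<a.min()+32
E_=w[a<a.min()+30]; (cx,cy),r=cv2.minEnclosingCircle(E_.astype(np.float32))
print("eye centre",cx,cy,r,"cradle coords",(np.array([cx,cy])-C)@ax,(np.array([cx,cy])-C)@pr,"a.min",a.min(), "b range",b[e].min(),b[e].max())
k=a>a.min()+38
f=np.polyfit(a[k],b[k],1);print("bar rel angle",np.degrees(np.arctan(f[0])),"b at -85,24,75",np.polyval(f,[-85,24,75]))
g=np.polyfit(a,Z[m],1);print("tilt deg",np.degrees(np.arctan(g[0])), "z at -85,0:",np.polyval(g,[-85,0]))
E
python3 m.py top8.npz
```

```text
n 385 v 201 250 ztop 117.74212834136873
eye centre 344.3974304199219 -200.96434020996094 15.896838188171387 cradle coords -80.95210598704867 5.013711964509152 a.min -96.72532791789632 b range -10.425179582096053 20.382877586616903
bar rel angle -1.1219597707537028 b at -85,24,75 [5.59085743 3.45615833 2.45735417]
tilt deg 0.0026848659214048164 z at -85,0: [116.62532667 116.62930975]
```

```bash
sed -i 's/^n,l,s,c=/m\&=(np.abs(cv2.medianBlur(Z.astype(np.float32),3)-117)<5)\nn,l,s,c=/' m.py; python3 m.py top8.npz; python3 - <<'E'
from h import *
z=np.load("top8.npz");p,d,K,T=[z[k] for k in "pdKT"]
# hole centre: threshold
c=p[225:258,300:335]; cv2.imwrite("pics/eye8.png",cv2.resize(c[:,:,::-1],None,fx=16,fy=16,interpolation=cv2.INTER_NEAREST))
E
```

```text
n 351 v 201 250 ztop 117.88418556627532
eye centre 344.48760986328125 -202.24383544921875 15.559175491333008 cradle coords -81.16752550857659 3.749261558588583 a.min -96.72606338322294 b range -10.401548400440278 18.417611071252008
bar rel angle -0.3944937548879331 b at -85,24,75 [4.17385622 3.42335594 3.07220443]
tilt deg -0.01274257172140541 z at -85,0: [117.74097943 117.72207545]
```

View pics/eye8.png

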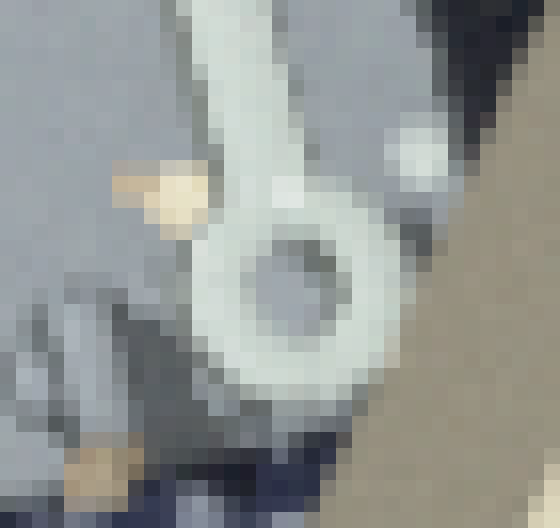

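Emit:
jog_arm --offset '[[1,1,1],[1.2,1.6,2],[1,1,2],[0,0,0.6],[0,0,0],[0,0,0]]' --delta_rot '[[0,0,-0.4],[0,0,0],[0,0,0],[0,0,0],[0,0,0],[0,0,0]]' --jaw '[3,3,3,3,3,3]'

```text
time: 27.35
tool_pos: [446.9, -183.6, 95.4]
tcp_rot: [-179.9, -0.0, -76.1]
ft_force: [-0.5, 0.2, -6.5]
finger_gap: 9.7
```

```bash
python3 - <<'E'
from h import *
plan([447.6,-181,95],-76.4)
n="top";p,d=cams.snapshot(n);m=cams.camera_model(n);np.savez(n+"9.npz",p=p,d=d,K=m["K"],T=m["camera_from_world"])
cv2.imwrite("pics/top9.png",cv2.resize(p[140:290,220:400,::-1],None,fx=4,fy=4))
E
sed -i 's/-117)<5/-112)<5/' m.py; python3 m.py top9.npz
```

```text
t 27.35 pos [ 446.89 -183.64   95.44] rot [-1.7987e+02 -3.0000e-02 -7.6090e+01] F [-0.5  0.2 -6.5] gap 9.7 J [-28.  -5. 112.   0.  72.  48.]
offset(tool) [-2.39 -1.32  0.44]  rot [-0.13 -0.03  0.31]
n 334 v 203 251 ztop 112.30112673784208
eye centre 341.5728454589844 -207.6165313720703 15.229573249816895 cradle coords -85.27182164231415 -0.7802490395410656 a.min -100.10063878573136 b range -15.333732405066694 13.733533076018636
bar rel angle 0.0079355268304933 b at -85,24,75 [-0.6926228  -0.67752618 -0.67046263]
tilt deg 0.31106338625100366 z at -85,0: [112.05465912 112.51613548]
```

View pics/top9.png

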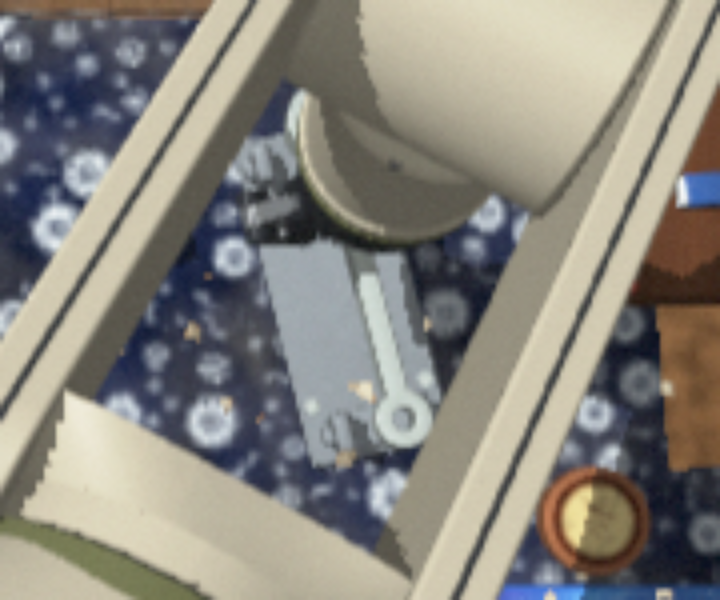

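The eye and bar now read within 1 mm of the cradle's centre line, with 0.0° relative angle and an underside height of about 90 mm. I'll make one small trim and then hold.

Emit:
jog_arm --offset '[[-1,0,0],[0,0,0],[0,0,0],[0,0,0],[0,0,0]]' --delta_rot '[[0,0,0],[0,0,0],[0,0,0],[0,0,0],[0,0,0]]' --jaw '[3,3,3,3,3]'

```text
time: 27.9
tool_pos: [446.9, -182.5, 95.7]
tcp_rot: [-179.8, -0.0, -76.1]
ft_force: [-0.4, 0.2, -5.8]
finger_gap: 9.4
```

```bash
python3 - <<'E'
from h import *
plan([447.6,-181,95],-76.4)
print(monitor.sense()['qd'].round(2),monitor.sense()['wrist_torque'].round(3))
n="top";p,d=cams.snapshot(n);m=cams.camera_model(n);np.savez(n+"10.npz",p=p,d=d,K=m["K"],T=m["camera_from_world"])
E
python3 m.py top10.npz
```

```text
t 27.9 pos [ 446.92 -182.47   95.75] rot [-1.7984e+02 -5.0000e-02 -7.6070e+01] F [-0.4  0.2 -5.8] gap 9.4 J [-28.  -5. 112.   0.  72.  48.]
offset(tool) [-1.27 -1.01  0.75]  rot [-0.16 -0.05  0.33]
[-0.    0.    0.05 -0.15 -0.    0.05] [ 0.028  0.01  -0.006]
n 337 v 203 251 ztop 112.45993398779342
eye centre 341.4867858886719 -206.39999389648438 15.06225299835205 cradle coords -85.06731026178153 0.4220590633926274 a.min -99.62283344644051 b range -14.26565478767713 14.733105783865701
bar rel angle -0.5078241800259777 b at -85,24,75 [ 0.74930812 -0.21680641 -0.66884165]
tilt deg -0.05293788075128094 z at -85,0: [112.34353095 112.264996  ]
```

The lever is still, level and aligned, so I'll hand in.

```bash
python3 - <<'E'
from h import *
print(r.hand_in())
E
```

```text
the job is handed in; nothing more can be done
None
```

I put the offcut in the tray with the wooden strip and the eraser in the tray with the red pencil. I then lifted the lever at its balance point and handed the job in at about 28 s, still holding it over the cradle.

**Last checks:**
- **Height:** the lever's underside was about 90 mm above the table, roughly 5 cm over the fork tops.
- **Level:** it was tilted less than 0.1° along the bar.
- **Alignment:** the eye was within about 0.5 mm of the mid-gap of the narrow fork. The bar was within 0.5° of the cradle axis and less than 1 mm off its centre line.
- **Hold:** joint speeds were near zero, and the measured weight of about 6 N was steady.
- **Left alone:** in the last pictures that showed them, the bottle, the tin and the green look-alike block were where they started.

**Not seen or not matching:**
- **Boss hidden:** the wrist hid the boss at the end, so its place over the wide fork is worked out from the bar line and the eye.
- **Position estimate:** the arm's own pose differed from the camera by 1–2 mm in position and about 0.3° in turn. I went by the camera.
- **Finger gap:** the gap on the 12 mm bar read about 9.5 mm, probably because the pads compress, but the grip held.

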